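# Open the ratchet carton rack for one more carton

## Task

Make room in the ratchet rack for another tea carton: press down the red end of the see-saw on the sliding jaw to release the ratchet, then push the jaw back along its bar by the yellow tab until it meets the blue stop collar. Then press down the white end of the see-saw so that the jaw is locked there. Only press and push: do not pinch the tab between the fingers, and leave the carton in the rack and the things standing around where they are.

Things in the scene. Friction and masses are not known exactly. Their poses are not given: they have to be found in the camera images.
- rack_frame: Fixed frame of the rack, yaw up to 0.35 rad. Origin on the worktop under the bar's middle. The bar (20 mm wide, saw teeth up to 24 mm high) runs along y from -170 to +170 mm, on two 24 mm high feet. The white fixed end plate (76 mm high) is at y = +150 to +158 mm, behind the bar (+x side). The jaw opens toward -y. In front of the bar (-x side) there is only the jaw's tab.
- jaw (a joint): Slide of the jaw along the bar, in m: 0 nearest the end plate, grows as it opens (toward the frame's -y); starts at 0 to 0.02. With the ratchet engaged it is blocked toward opening within 8 mm (do not force it); released, it slides with about 3 N of friction and stays where it is left.
- tab_push (a point): Middle of the yellow ribbed face of the push tab, which stands out from the jaw toward the robot, in front of the bar; moves with the jaw. Face 50 mm wide, frame x from -68 to -18 mm, 4 to 40 mm above the worktop; this point is 25 mm above it. The face looks along the frame's +y; push it toward -y. Tab 8 mm thick; the space before the face is free for a shut gripper from above.
- tab_face: The yellow skin of the push tab (2.5 mm thick, on the side that is pushed; gives under 1 mm).
- tab_back: The black skin on the other side of the same tab; gives under 1 mm.
- rocker (a joint): See-saw on top of the jaw, in rad: 0 = ratchet engaged (red end up, white end down), 0.44 = released (red end down, white end up). It stays where it is left; 3 to 5 N on an end tips it over. The pawl is clear of the teeth above about 0.3.
- red_end (a point): Middle of the top of the see-saw's red end, 22 mm from its pivot toward the frame's +y; end 26 mm wide (frame x) by 21 mm. When up it is about 54 mm above the worktop, when pressed down about 44 mm, and the 38 mm high cheeks beside it are lower still. Moves with the jaw.
- white_end (a point): The same for the white end, 22 mm from the pivot toward the frame's -y. Moves with the jaw.
- jaw_end (a point): Middle of the jaw's leading (-y) end, 28 mm above the worktop, which meets the collar.
- collar_stop (a point): Middle of the face of the blue stop collar that the jaw meets, 28 mm above the worktop. The collar (38 mm wide, 14 mm long, knob top at 44 mm) is clamped fast on the bar, 55 to 135 mm from the bar's middle on the -y side; it does not give way.
- tea_carton: Yellow carton, 59 x 112 x 74 mm, standing loose behind the bar between the end plate and the jaw. Origin at the centre of its underside.
- spare_carton: Yellow carton like it, waiting at the right. Leave it. Origin at the centre of its underside.
- mug_blue: Mug, 84 x 116 x 106 mm, bystander. Origin at the centre of its underside.
- garlic: Garlic bulb, 50 mm, bystander in front of the rack. Origin at its underside.
- tea_light: Tea light, 38 mm wide, 15 mm high, bystander in front of the rack. Origin at its underside.
- salt_shaker: Salt shaker, 44 x 44 x 90 mm, bystander behind the rack on the right. Origin at its underside.

How it is judged:
By the outcome, as a careful person would: the job done as asked, in the order asked, and still so for the second after the job is handed in, with the robot touching nothing.
It also fails if it takes over 51 s, if anything falls off the work surface, if the arm or the gripper's body presses on something with over 40 N, if the wrist force passes 120 N, or if a joint passes its speed limit or range.

## Robot

A 6-joint arm with a two-finger parallel gripper is mounted at the origin on a cart in front of the work surface, level with it; the furniture and walls round the work are solid. World frame = base frame: x ahead of the robot, y to its left, z up, the work surface at z = 0. Lengths are in m, angles in rad, forces in N, time in s.
With the tool pointing down it reaches from about 0.3 to 0.775 m from the base axis. Payload 14.6 kg.
Tool frame: the origin (TCP) lies at the very end of the fingers, on their centre line; the grasp point (between the pads) lies 19 mm behind it; z points along the fingers, y is the direction in which the jaws open and shut (so a half turn about z gives the same grasp; the last joint's range is limited). The gripper opens to 94 mm and grips with 3 to 60 N. Pads are 16 mm wide; open, the fingers measure 119 mm over their backs; the gripper's body (75 mm by 177 mm) begins 78 mm behind the grasp point.
Start: joints at [1.063, 0.3, 1.521, -0, 1.321, -0.067], TCP at [0.235, 0.497, 0.179] pointing down, gripper open.
Joint ranges: [-3.03, 3.03], [-0.79, 2.21], [0.23, 2.52], [-1.04, 4.18], [0, 3.07], [-2.55, 2.55]. Speed limits (rad/s): [2.22, 2.22, 2.57, 3.14, 3.14, 3.14].

## Interface

Orientations are given as [roll, pitch, yaw] about the fixed x, y, z axes, in that order (R = Rz(yaw) Ry(pitch) Rx(roll)).
In Python, from station import get_obs, vision, hand_in gives the robot as it stands.
- The arm moves only by the tool play_rows, never from a script. Its argument "moves" is a list of rows, each an object with "claw": the opening, from 0 (shut) to 1 (fully open); "linear": the shift along the tool's x, y, z in mm, a list of three; "turn": the turn, a rotation vector about the tool's x, y, z in rad, a list of three. In form: [{"claw": claw, "linear": [tx, ty, tz], "turn": [ax, ay, az]}, ...]. A call has 1 to 8 rows; each row is the pose to reach, as a shift and turn from the pose measured when the call began, along the tool's axes at that moment; what a row does not reach only later rows make up. A row lasts 1/8 s, in which the tool goes at most 62.5 mm and 10.7 degrees, less where a joint would pass 70% of its speed; a pose out of reach is approached as far as the arm can. A call with a gripper value outside its range is refused whole. The fingers move at their own pace and stop on an object; "force" is the grip in N (left out, the last holds). Time passes only in rows, so rows that repeat a pose let the fingers close. It gives the time, the measured TCP pose, the force and the opening at its end, in the units of the state.
- get_obs(): the state, without advancing time (a new reading comes with each control period).
- vision.camera(name): name is "scene" or "side" or "wrist"; returns the picture (384x512x3 uint8, blue, green, red); there is no depth.
- vision.camera_info(name): a dict with "camera_matrix" (3x3 intrinsics, pixels), "rvec" (rotation vector, rad) and "tvec" (3), from world to camera coordinates, as OpenCV has them; the wrist camera has in their place "mount" (4x4, takes a point from camera to tool coordinates, whose origin is the TCP and whose axes are the flange's). Camera axes: x right, y down, z forward; pixel columns grow to the right and rows downward; lengths in m; the calibration is good to about 2 mm. The wrist camera is an equidistant fisheye: a pixel r from the principal point sees the ray r / f radians off the axis. A picture is of the moment at which its call begins: read the wrist's pose just before it. camera_info takes no time and is no camera call.
- hand_in(): hands the job in, once; it reports no verdict.
The state is a dict: "time_s": time; "qpos": joint angles; "joint_vel": joint speeds; "tau": joint torques, N m; "ee_pos": TCP position; "eef_rot": TCP orientation; "force": force on the tool from outside, world axes, zero at the start; "moment": the same for the moment, N m; "grip_width": finger opening in m.
Only numpy, scipy, OpenCV 4.12 (cv2) and the standard library are available. Lean on these libraries where they do the work, as an engineer would, in place of code of your own. Each camera call takes 0.05 s, during which the arm holds its last target.

## Working session

There is one attempt and no reset: what is moved stays moved. The work goes in short steps, Python scripts to look and compute and a tool call to move; the robot and the scene stay as the last step left them, time stands still between calls to the robot, and variables do not carry over. Pictures are saved under pics/ and viewed, and the job is handed in when it is done.

Besides the shell and the picture viewer there is one more tool, called after ">>>" by a JSON object that holds its "fn" and its "kwargs". play_rows: Moves the arm, as the interface text tells. Its arguments: {"type":"object","properties":{"moves":{"type":"array","items":{"type":"object","properties":{"claw":{"type":"number"},"linear":{"type":"array","items":{"type":"number"}},"turn":{"type":"array","items":{"type":"number"}}}}},"force":{"type":"number"}},"required":["moves"]}

```bash
ls; mkdir -p pics; python3 - <<'E'
from station import get_obs, vision
import cv2
o=get_obs(); print({k:o[k] for k in('time_s','ee_pos','eef_rot','force','grip_width')})
for n in('scene','side'):
    cv2.imwrite(f'pics/{n}0.png',vision.camera(n)); i=vision.camera_info(n); print(n,i)
print(vision.camera_info('wrist'))
E
```

```text
pics
{'time_s': 0.0, 'ee_pos': array([0.23452141, 0.49717098, 0.17868929]), 'eef_rot': array([-3.14044449e+00, -7.42852053e-05,  2.70076943e+00]), 'force': array([ 0.5324942 , -0.00993309, -0.32817392]), 'grip_width': 0.09396046161968084}
scene {'camera_matrix': array([[410.01029994,   0.        , 255.29268246],
       [  0.        , 410.01029994, 193.7022775 ],
       [  0.        ,   0.        ,   1.        ]]), 'rvec': array([ 2.44439553, -0.4806794 ,  0.16394648]), 'tvec': array([-0.49467547,  0.20989825,  1.14740302])}
side {'camera_matrix': array([[435.12313027,   0.        , 254.54271687],
       [  0.        , 435.12313027, 191.44586712],
       [  0.        ,   0.        ,   1.        ]]), 'rvec': array([ 2.0249346 , -1.69078078,  0.49374952]), 'tvec': array([-0.08315629,  0.47513733,  1.35902239])}
{'camera_matrix': array([[297.31863964,   0.        , 255.81419949],
       [  0.        , 297.31863964, 192.61583172],
       [  0.        ,   0.        ,   1.        ]]), 'mount': array([[-5.99695026e-05, -9.67108719e-01, -2.54363366e-01,
         7.32922772e-02],
       [ 9.99999590e-01, -2.87948948e-04,  8.59040606e-04,
         4.77239900e-05],
       [-9.04029324e-04, -2.54363210e-01,  9.67108339e-01,
        -2.05760294e-01],
       [ 0.00000000e+00,  0.00000000e+00,  0.00000000e+00,
         1.00000000e+00]])}
```

View pics/scene0.png

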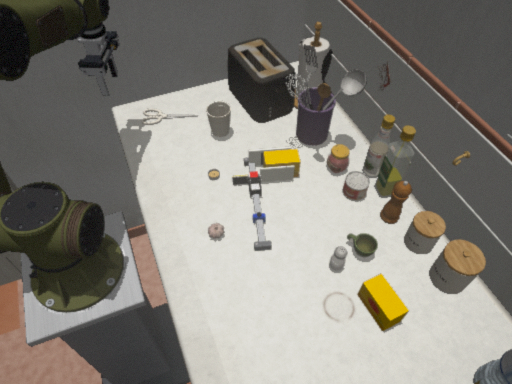

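View pics/side0.png

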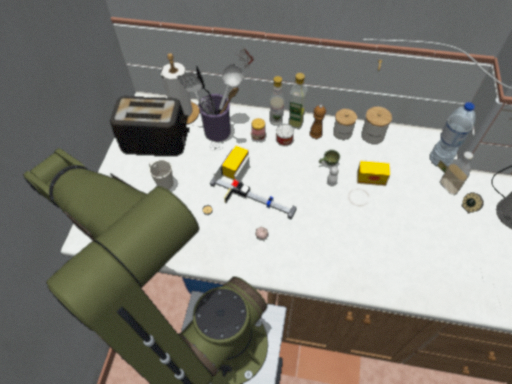

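The scene view shows the rack near (257,200): red end at (254,175), blue collar at (259,217), tab at (240,181). The side view has red at (236,184) and the collar near (268,203). I'll enlarge both.

```bash
python3 - <<'E'
import cv2
a=cv2.imread('pics/scene0.png')[135:260,190:320]; b=cv2.imread('pics/side0.png')[135:225,195:310]
cv2.imwrite('pics/z_scene0.png',cv2.resize(a,None,fx=4.6,fy=4.6,interpolation=cv2.INTER_CUBIC))
cv2.imwrite('pics/z_side0.png',cv2.resize(b,None,fx=6,fy=6,interpolation=cv2.INTER_CUBIC))
E
```

```text
(no output)
```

View pics/z_scene0.png

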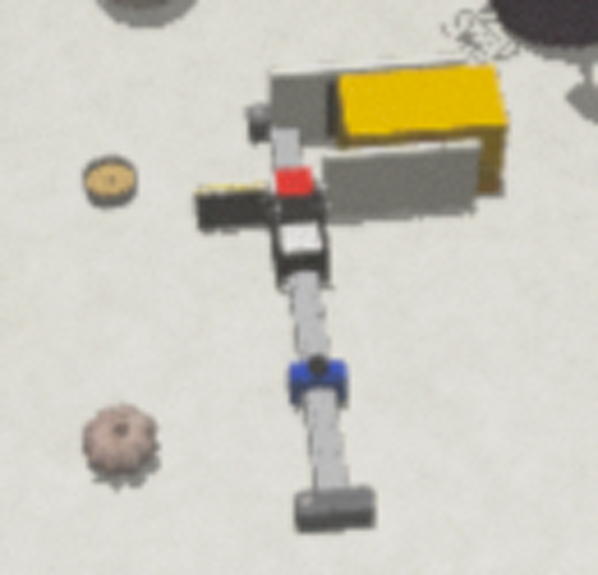

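View pics/z_side0.png

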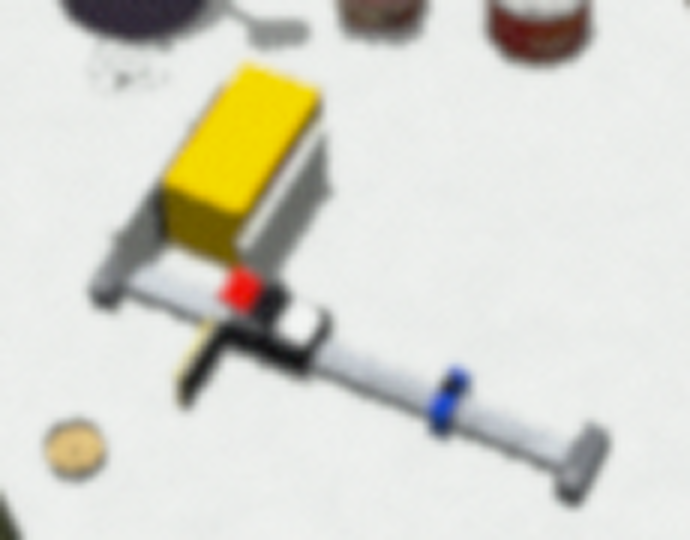

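```bash
cat > h.py <<'E'
import numpy as np, cv2
from station import get_obs, vision
from scipy.spatial.transform import Rotation as Rn
def onplane(n,uv,z):
    i=vision.camera_info(n); R=cv2.Rodrigues(i['rvec'])[0]; c=-R.T@i['tvec']
    d=R.T@np.linalg.inv(i['camera_matrix'])@np.array([uv[0],uv[1],1.]); return (c+d*(z-c[2])/d[2])
def wplane(uv,z,o):
    i=vision.camera_info('wrist'); K=i['camera_matrix']; M=i['mount']
    p=cv2.fisheye.undistortPoints(np.array([[uv]],float),K,np.zeros(4))[0,0]
    T=np.eye(4);T[:3,:3]=Rn.from_euler('xyz',o['eef_rot']).as_matrix();T[:3,3]=o['ee_pos']; A=T@M
    d=A[:3,:3]@np.array([*p,1.]);c=A[:3,3]; return c+d*(z-c[2])/d[2]
def cent(m):
    n,l,s,c=cv2.connectedComponentsWithStats(m.astype(np.uint8)); k=1+np.argmax(s[1:,4]); return c[k],s[k]
E
python3 - <<'E'
from h import *
np.set_printoptions(precision=4,suppress=True)
for n,(x0,x1,y0,y1) in {'scene':(190,320,135,260),'side':(195,310,135,225)}.items():
    im=np.zeros((384,512,3),np.uint8); im[y0:y1,x0:x1]=cv2.imread(f'pics/{n}0.png')[y0:y1,x0:x1]
    b,g,r=[im[...,k].astype(int) for k in range(3)]
    cr,s=cent((r>150)&(g<90)&(b<90)); cb,s2=cent((b>120)&(r<100))
    print(n,'red',cr,s,onplane(n,cr,.054),'blue',cb,s2,onplane(n,cb,.036))
f=lambda X,Y,s,ox,oy:((X+.5)/s-.5+ox,(Y+.5)/s-.5+oy)
for nm,X,Y,z in[('white',301,237,.044),('footS',337,497,.024),('footN',261,112,.024),('tabtop_outer-yel',198,190,.04),('tab_inner_yel',268,187,.04),('bartopS',330,487,.024),('barN',287,130,.024),('jawend top',301,262,.038),('garlic',120,445,.02),('tealight',110,182,.01)]:
    p=f(X,Y,4.6,190,135); print(nm,p,onplane('scene',p,z))
for nm,X,Y,z in[('white',303,322,.044),('red',242,290,.054),('taptop_outer',183,375,.04),('footS',580,455,.024),('tealight',75,450,.01)]:
    p=f(X,Y,6,195,135); print('side',nm,onplane('side',p,z))
E
```

```text
scene red [253.7059 174.0588] [250 172   8   5  34] [0.5674 0.0937 0.054 ] blue [254.9375 215.8125] [253 214   5   4  16] [ 0.5155 -0.0437  0.036 ]
side red [234.8621 182.5862] [233 179   5   8  29] [0.5665 0.0951 0.054 ] blue [268.3529 202.2353] [266 200   5   5  17] [ 0.5137 -0.0413  0.036 ]
white (255.04347826086956, 186.1304347826087) [0.5559 0.0545 0.044 ]
footS (262.8695652173913, 242.6521739130435) [ 0.5044 -0.1307  0.024 ]
footN (246.34782608695653, 158.95652173913044) [0.5791 0.188  0.024 ]
tabtop_outer-yel (232.6521739130435, 175.91304347826087) [0.507  0.1229 0.04  ]
tab_inner_yel (247.8695652173913, 175.2608695652174) [0.5528 0.1071 0.04  ]
bartopS (261.3478260869565, 240.47826086956522) [ 0.5031 -0.1224  0.024 ]
barN (252.0, 162.8695652173913) [0.59   0.1646 0.024 ]
jawend top (255.04347826086956, 191.56521739130434) [0.5496 0.039  0.038 ]
garlic (215.69565217391306, 231.34782608695653) [ 0.3925 -0.0411  0.02  ]
tealight (213.52173913043478, 174.17391304347825) [0.4591 0.178  0.01  ]
side white [0.5546 0.0539 0.044 ]
side red [0.5651 0.0945 0.054 ]
side taptop_outer [0.5056 0.12   0.04  ]
side footS [ 0.5008 -0.1287  0.024 ]
side tealight [0.4585 0.1802 0.01  ]
```

>>> {"fn": "play_rows", "kwargs": {"moves": [{"claw": 0, "linear": [-25, -12, 0], "turn": [0, 0, -0.03]}, {"claw": 0, "linear": [-75, -35, 0], "turn": [0, 0, -0.08]}, {"claw": 0, "linear": [-130, -61, 0], "turn": [0, 0, -0.13]}, {"claw": 0, "linear": [-185, -87, 0], "turn": [0, 0, -0.15]}, {"claw": 0, "linear": [-240, -113, 0], "turn": [0, 0, -0.15]}, {"claw": 0, "linear": [-295, -139, 0], "turn": [0, 0, -0.15]}, {"claw": 0, "linear": [-345, -162, 0], "turn": [0, 0, -0.15]}, {"claw": 0, "linear": [-390, -184, 0], "turn": [0, 0, -0.15]}], "force": 20}}

```text
time_s: 1.1
ee_pos: [0.5097, 0.1626, 0.1787]
eef_rot: [-3.14, -0.001, 2.85]
force: [0.5, 0.8, 1.2]
grip_width: 0.0175
```

```bash
python3 - <<'E'
from h import *
np.set_printoptions(precision=4,suppress=True)
o=get_obs(); print(o['time_s'],o['ee_pos'],o['eef_rot'],o['grip_width'])
im=vision.camera('wrist'); cv2.imwrite('pics/w1.png',im); cv2.imwrite('pics/w1z.png',cv2.resize(im,(800,600)))
E
```

```text
1.1 [0.5097 0.1626 0.1787] [-3.1404 -0.0006  2.8503] 0.017528550577788647
```

View pics/w1z.png

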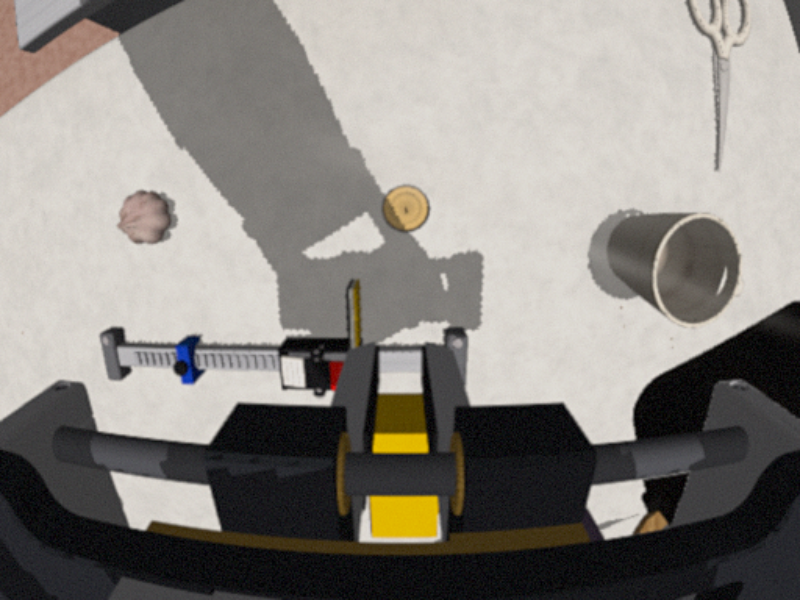

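The wrist view shows the bar running along the image rows. Positions in the 800x600 picture: white end (293,371), red end (336,374, partly hidden by a finger), collar (187,360), tab top (354,313), tea light (406,208). I'll cast rays from these.

```bash
python3 - <<'E'
from h import *
np.set_printoptions(precision=4,suppress=True)
class O(dict):pass
o={'ee_pos':np.array([0.5097,0.1626,0.1787]),'eef_rot':np.array([-3.1404,-.0006,2.8503])}
P={}
for nm,X,Y,z in[('white',293,371,.044),('redL',331,376,.054),('collar_knob',181,368,.044),('collarfaceTop',198,342,.03),('tab_out_yel',357,281,.04),('tab_in_yel',357,345,.04),('footSnear',113,331,.024),('footNnear',457,332,.024),('barS',120,355,.024),('barB',275,359,.024),('jawend_nearcorner',282,340,.038),('tealight',406,208,.015),('garlic',146,217,.025)]:
    p=((X+.5)/1.5625-.5,(Y+.5)/1.5625-.5); P[nm]=wplane(p,z,o); print(nm,P[nm])
d=P['footNnear']-P['footSnear']; print('len',np.linalg.norm(d),'yaw',np.arctan2(-d[0],d[1]))
E
```

```text
white [0.5564 0.0582 0.044 ]
redL [0.5651 0.0898 0.054 ]
collar_knob [ 0.528  -0.0397  0.044 ]
collarfaceTop [ 0.5135 -0.0212  0.03  ]
tab_out_yel [0.5016 0.131  0.04  ]
tab_in_yel [0.5508 0.1149 0.04  ]
footSnear [ 0.4804 -0.111   0.024 ]
footNnear [0.5688 0.1939 0.024 ]
barS [ 0.5044 -0.1147  0.024 ]
barB [0.5485 0.0394 0.024 ]
jawend_nearcorner [0.5304 0.0569 0.038 ]
tealight [0.4609 0.1823 0.015 ]
garlic [ 0.3961 -0.0303  0.025 ]
len 0.31744778697985787 yaw -0.2822257749597911
```

>>> {"fn": "play_rows", "kwargs": {"moves": [{"claw": 0, "linear": [-25, -15, 10], "turn": [0, 0, 0]}, {"claw": 0, "linear": [-60, -36, 40], "turn": [0, 0, 0]}, {"claw": 0, "linear": [-74, -44, 75], "turn": [0, 0, 0]}, {"claw": 0, "linear": [-74, -44, 100], "turn": [0, 0, 0]}, {"claw": 0, "linear": [-74, -44, 105], "turn": [0, 0, 0]}, {"claw": 0, "linear": [-74, -44, 105], "turn": [0, 0, 0]}]}}

```text
time_s: 1.9
ee_pos: [0.5703, 0.0954, 0.0741]
eef_rot: [-3.14, 0.001, 2.848]
force: [0.0, 0.3, 0.7]
grip_width: 0.0007
```

```bash
python3 - <<'E'
from h import *
np.set_printoptions(precision=4,suppress=True)
o=get_obs(); print(o['time_s'],o['ee_pos'],o['eef_rot'],o['grip_width'],o['force'])
cv2.imwrite('pics/w2.png',cv2.resize(vision.camera('wrist'),(800,600)))
b=vision.camera('side')[135:225,195:310]
cv2.imwrite('pics/side2.png',cv2.resize(b,None,fx=6,fy=6,interpolation=cv2.INTER_CUBIC))
E
```

```text
1.9 [0.5703 0.0954 0.0741] [-3.1396  0.0006  2.8482] 0.0007023187064955141 [0.0295 0.2785 0.7423]
```

View pics/w2.png

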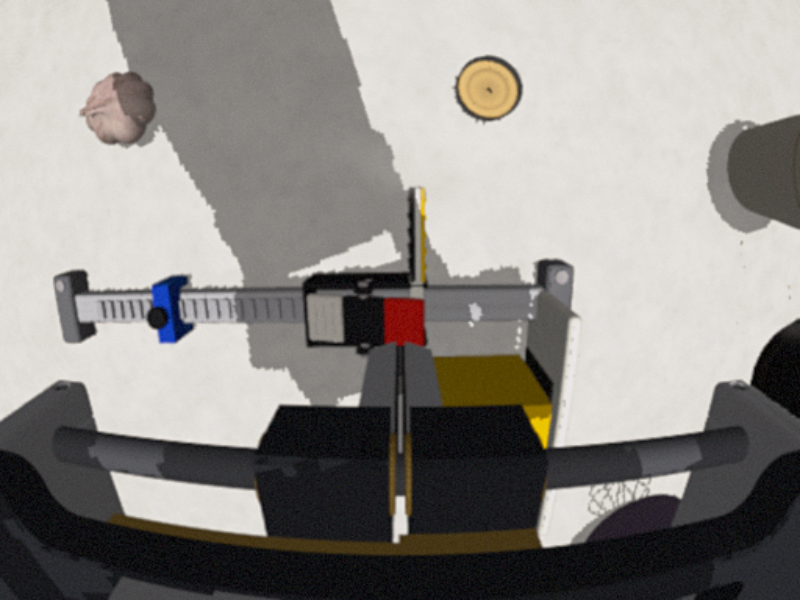

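View pics/side2.png

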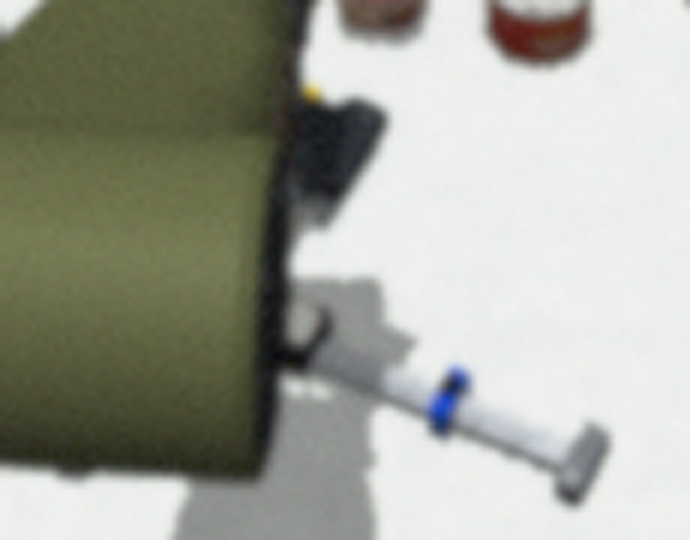

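The wrist view now shows red at (405,321), white at (325,319), the collar (170,310) with its jaw-side edge near x=187, and the yellow tab skin from (422,190) to (422,287). Measuring again.

```bash
python3 - <<'E'
from h import *
np.set_printoptions(precision=4,suppress=True)
o={'ee_pos':np.array([0.5703,0.0954,0.0741]),'eef_rot':np.array([-3.1396,.0006,2.8482])}
R=Rn.from_euler('xyz',o['eef_rot']).as_matrix(); P={}
for nm,X,Y,z in[('red',404.5,320.5,.054),('white',326,318,.044),('knob',158,318,.044),('collarfaceTop',187,293,.035),('tab_out_yel',424,190,.04),('tab_in_yel',425,284,.04),('footS',70,276,.024),('footN',556,268,.024),('jawend',306,292,.038),('tealight',488,89,.015),('pivot',364,286,.04)]:
    p=((X+.5)/1.5625-.5,(Y+.5)/1.5625-.5); P[nm]=wplane(p,z,o); print(nm,P[nm],'tool mm',1000*R.T@(P[nm]-o['ee_pos']))
for a,b in[('red','white'),('footN','footS')]:
    d=P[a]-P[b]; print('len',np.linalg.norm(d[:2]),'yaw',np.arctan2(-d[0],d[1]))
E
```

```text
red [0.5674 0.0988 0.054 ] tool mm [ 3.7276  2.4712 20.0929]
white [0.557  0.0582 0.044 ] tool mm [  1.9442 -39.3931  30.1774]
knob [ 0.5284 -0.0397  0.044 ] tool mm [   1.0516 -141.3918   30.3812]
collarfaceTop [ 0.5212 -0.0196  0.035 ] tool mm [  13.806  -124.2267   39.3393]
tab_out_yel [0.5078 0.1272 0.04  ] tool mm [69.0555 12.482  34.0338]
tab_in_yel [0.5554 0.1139 0.04  ] tool mm [19.6151 13.4314 34.0615]
footS [ 0.4829 -0.1123  0.024 ] tool mm [  23.6426 -223.9679   50.5322]
footN [0.5717 0.1898 0.024 ] tool mm [25.9672 90.8973 49.9034]
jawend [0.5414 0.0509 0.038 ] tool mm [ 14.8244 -50.8549  36.1925]
tealight [0.462  0.1804 0.015 ] tool mm [128.2897  50.2122  58.9231]
pivot [0.5471 0.0826 0.04  ] tool mm [ 18.531  -18.9052  34.1266]
len 0.04192248143046159 yaw -0.2506942298762667
len 0.31487439701581516 yaw -0.2860101279273609
```

>>> {"fn": "play_rows", "kwargs": {"moves": [{"claw": 0, "linear": [3, 9, 5], "turn": [0, 0, 0]}, {"claw": 0, "linear": [3, 9, 13], "turn": [0, 0, 0]}, {"claw": 0, "linear": [3, 9, 18], "turn": [0, 0, 0]}, {"claw": 0, "linear": [3, 9, 22], "turn": [0, 0, 0]}, {"claw": 0, "linear": [3, 9, 26], "turn": [0, 0, 0]}, {"claw": 0, "linear": [3, 9, 28], "turn": [0, 0, 0]}, {"claw": 0, "linear": [3, 9, 28], "turn": [0, 0, 0]}]}}

```text
time_s: 2.88
ee_pos: [0.5705, 0.1048, 0.0467]
eef_rot: [-3.14, 0.002, 2.848]
force: [0.1, -0.7, -0.5]
grip_width: 0.0006
```

```bash
python3 - <<'E'
from h import *
np.set_printoptions(precision=4,suppress=True)
o=get_obs(); print(o['time_s'],o['ee_pos'],o['eef_rot'],o['grip_width'],o['force'])
cv2.imwrite('pics/w3.png',cv2.resize(vision.camera('wrist'),(800,600)))
E
```

```text
2.875 [0.5705 0.1048 0.0467] [-3.1401  0.0018  2.8481] 0.0005920513209911361 [ 0.0848 -0.6986 -0.5025]
```

View pics/w3.png

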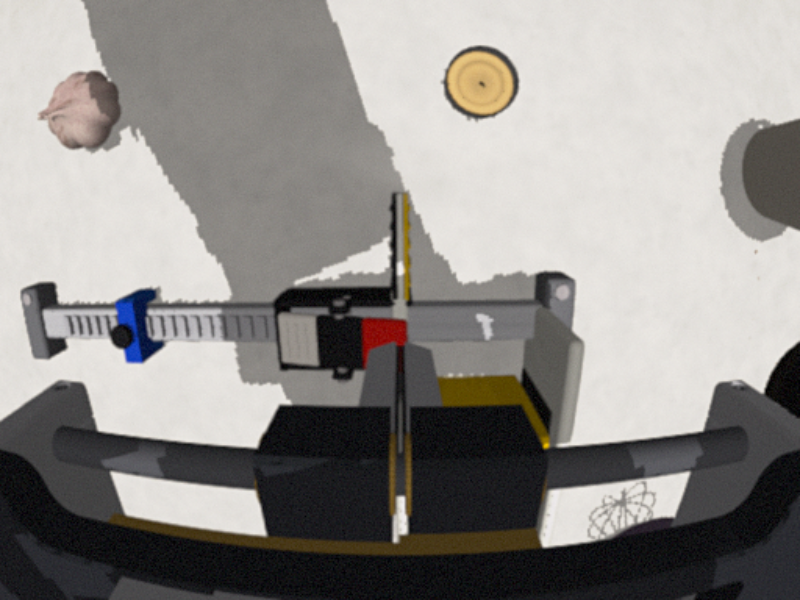

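>>> {"fn": "play_rows", "kwargs": {"moves": [{"claw": 0, "linear": [0, 0, 1.5], "turn": [0, 0, 0]}, {"claw": 0, "linear": [0, 0, 3], "turn": [0, 0, 0]}, {"claw": 0, "linear": [0, 0, 3], "turn": [0, 0, 0]}]}}

```text
time_s: 3.3
ee_pos: [0.5705, 0.1048, 0.0437]
eef_rot: [-3.14, 0.002, 2.848]
force: [-0.1, -0.4, -0.2]
grip_width: 0.0003
```

```bash
cat >> h.py <<'E'
def tool2pix(p):
    i=vision.camera_info('wrist'); q=np.linalg.inv(i['mount'])@np.array([*p,1.]); q=q[:3]
    r=np.hypot(q[0],q[1]); t=np.arctan2(r,q[2]); f=i['camera_matrix'][0,0]
    return np.array([q[0]/r*t*f+i['camera_matrix'][0,2], q[1]/r*t*f+i['camera_matrix'][1,2]])
E
python3 - <<'E'
from h import *
for p in [(0,0,0),(.008,.0125,0),(.008,-.0125,0),(.008,0,-.019)]: print(p,tool2pix(p)*1.5625)
cv2.imwrite('pics/w4.png',cv2.resize(vision.camera('wrist')[150:280,140:320],None,fx=4.4,fy=4.4,interpolation=cv2.INTER_CUBIC))
b=vision.camera('scene')[135:260,190:320]
cv2.imwrite('pics/scene4.png',cv2.resize(b,None,fx=4.6,fy=4.6,interpolation=cv2.INTER_CUBIC))
E
```

```text
(0, 0, 0) [399.36835512 340.3834825 ]
(0.008, 0.0125, 0) [426.24510776 324.12806139]
(0.008, -0.0125, 0) [372.48172218 324.14403773]
(0.008, 0, -0.019) [399.37061562 337.6573564 ]
```

View pics/w4.png

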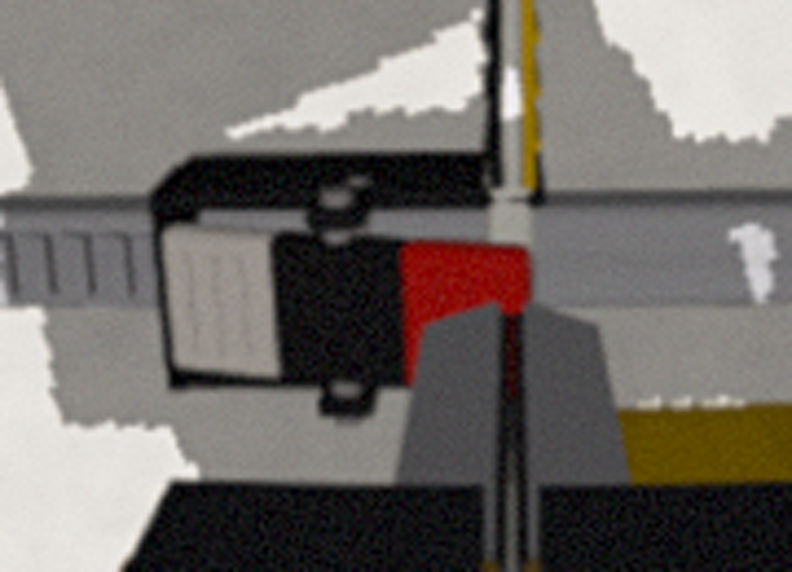

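View pics/scene4.png

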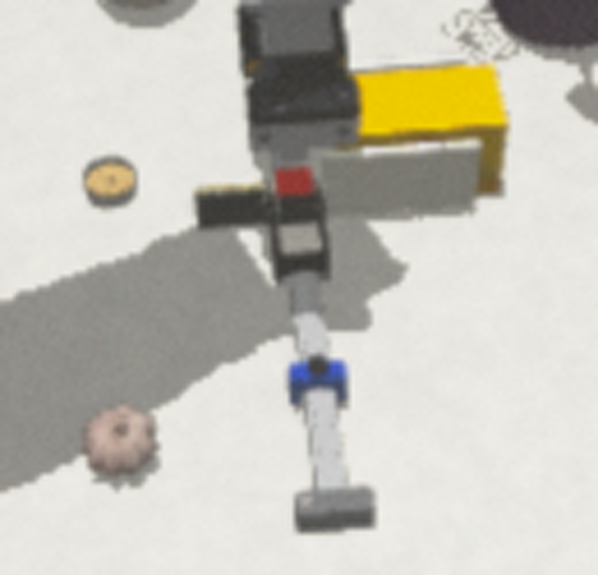

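>>> {"fn": "play_rows", "kwargs": {"moves": [{"claw": 0, "linear": [0, 0, 1], "turn": [0, 0, 0]}, {"claw": 0, "linear": [0, 0, 2], "turn": [0, 0, 0]}, {"claw": 0, "linear": [0, 0, 2], "turn": [0, 0, 0]}]}}

```text
time_s: 3.78
ee_pos: [0.5705, 0.1048, 0.0417]
eef_rot: [-3.14, 0.002, 2.848]
force: [0.4, 0.3, 0.1]
grip_width: 0.0004
```

>>> {"fn": "play_rows", "kwargs": {"moves": [{"claw": 0, "linear": [0, 0, -10], "turn": [0, 0, 0]}, {"claw": 0, "linear": [-3, -9, -25], "turn": [0, 0, 0]}, {"claw": 0, "linear": [-3, -9, -32.4], "turn": [0, 0, 0]}, {"claw": 0, "linear": [-3, -9, -32.4], "turn": [0, 0, 0]}]}}

```text
time_s: 4.28
ee_pos: [0.5711, 0.0953, 0.0751]
eef_rot: [-3.141, 0.003, 2.848]
force: [-0.3, 0.9, -0.7]
grip_width: 0.0004
```

```bash
python3 - <<'E'
from h import *
np.set_printoptions(precision=4,suppress=True)
o=get_obs(); print(o['time_s'],o['ee_pos'],o['eef_rot'],o['force'])
a=cv2.resize(vision.camera('wrist'),(800,600)); cv2.imwrite('pics/w5.png',a)
c=np.vstack([cv2.imread('pics/w2.png')[240:370,280:460],a[240:370,280:460]])
cv2.imwrite('pics/w5c.png',cv2.resize(c,None,fx=2.3*0+2.25,fy=2.25,interpolation=cv2.INTER_CUBIC))
E
```

```text
4.275 [0.5711 0.0953 0.0751] [-3.1407  0.0032  2.8478] [-0.3463  0.8626 -0.6962]
```

View pics/w5c.png

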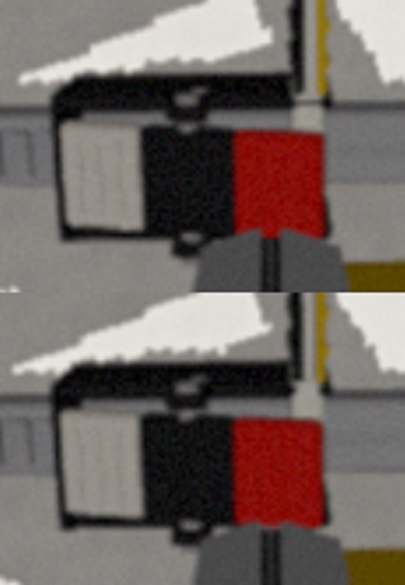

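>>> {"fn": "play_rows", "kwargs": {"moves": [{"claw": 0, "linear": [3, 6, 10], "turn": [0, 0, 0]}, {"claw": 0, "linear": [3, 6, 22], "turn": [0, 0, 0]}, {"claw": 0, "linear": [3, 6, 30], "turn": [0, 0, 0]}, {"claw": 0, "linear": [3, 6, 32], "turn": [0, 0, 0]}, {"claw": 0, "linear": [3, 6, 34], "turn": [0, 0, 0]}, {"claw": 0, "linear": [3, 6, 35], "turn": [0, 0, 0]}, {"claw": 0, "linear": [3, 6, 36], "turn": [0, 0, 0]}]}}

```text
time_s: 5.2
ee_pos: [0.5699, 0.1019, 0.0386]
eef_rot: [-3.141, 0.003, 2.848]
force: [0.7, 0.7, 0.1]
grip_width: 0.0001
```

```bash
python3 - <<'E'
from h import *
np.set_printoptions(precision=4,suppress=True)
o=get_obs(); print(o['time_s'],o['ee_pos'],o['eef_rot'],o['force'],o['moment'])
cv2.imwrite('pics/w6.png',cv2.resize(vision.camera('wrist')[150:280,140:320],None,fx=4.4,fy=4.4,interpolation=cv2.INTER_CUBIC))
E
```

```text
5.2 [0.5699 0.1019 0.0386] [-3.1405  0.0027  2.8479] [0.7451 0.6866 0.0966] [-0.0036 -0.0053 -0.041 ]
```

View pics/w6.png

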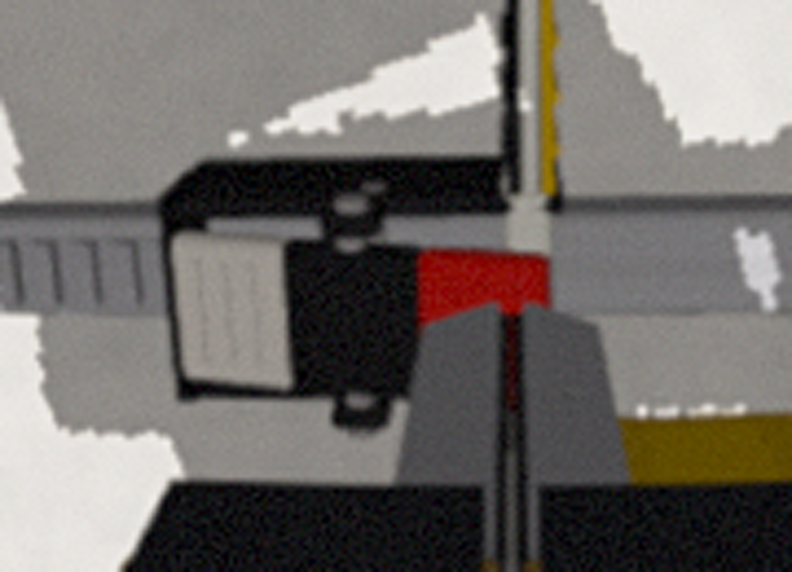

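>>> {"fn": "play_rows", "kwargs": {"moves": [{"claw": 0, "linear": [0, 0, 1], "turn": [0, 0, 0]}, {"claw": 0, "linear": [0, 0, 2.5], "turn": [0, 0, 0]}, {"claw": 0, "linear": [0, 0, 4], "turn": [0, 0, 0]}, {"claw": 0, "linear": [0, 0, 4], "turn": [0, 0, 0]}]}}

```text
time_s: 5.75
ee_pos: [0.5697, 0.1019, 0.0343]
eef_rot: [-3.14, 0.002, 2.848]
force: [0.2, -0.5, -0.7]
grip_width: 0.0006
```

>>> {"fn": "play_rows", "kwargs": {"moves": [{"claw": 0, "linear": [0, 0, 1], "turn": [0, 0, 0]}, {"claw": 0, "linear": [0, 0, 2.5], "turn": [0, 0, 0]}, {"claw": 0, "linear": [0, 0, 4], "turn": [0, 0, 0]}, {"claw": 0, "linear": [0, 0, 4], "turn": [0, 0, 0]}]}}

```text
time_s: 6.25
ee_pos: [0.5696, 0.1019, 0.0301]
eef_rot: [-3.14, 0.002, 2.848]
force: [-0.0, -0.1, -0.0]
grip_width: 0.0002
```

```bash
python3 - <<'E'
from h import *
np.set_printoptions(precision=4,suppress=True)
o=get_obs(); print(o['time_s'],o['ee_pos'],o['force'],o['moment'])
cv2.imwrite('pics/w7.png',cv2.resize(vision.camera('wrist')[150:280,140:320],None,fx=4.4,fy=4.4,interpolation=cv2.INTER_CUBIC))
cv2.imwrite('pics/s7.png',cv2.resize(vision.camera('scene')[120:220,200:330],None,fx=6,fy=6,interpolation=cv2.INTER_CUBIC))
E
```

```text
6.25 [0.5696 0.1019 0.0301] [-0.0031 -0.1127 -0.0147] [ 0.0369  0.0145 -0.0108]
```

View pics/w7.png

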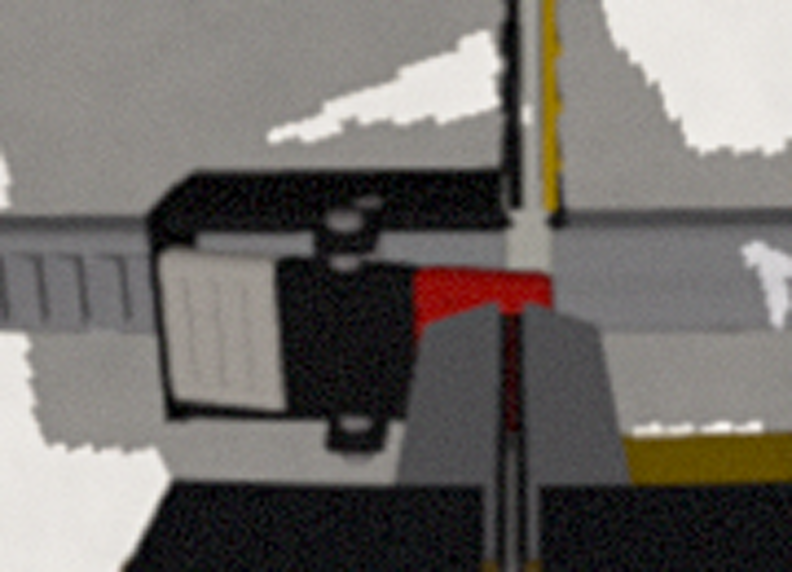

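View pics/s7.png

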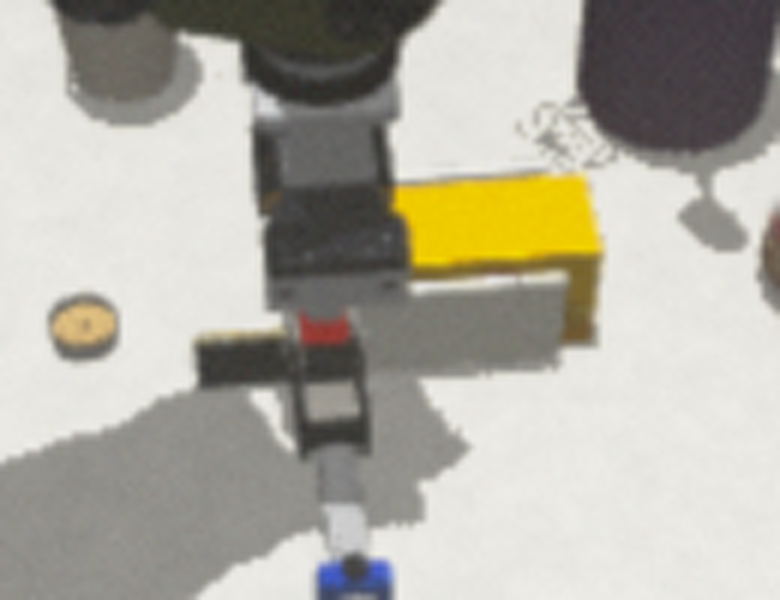

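```bash
python3 - <<'E'
from h import *
np.set_printoptions(precision=4,suppress=True)
oA={'ee_pos':np.array([0.5703,0.0954,0.0741]),'eef_rot':np.array([-3.1396,.0006,2.8482])}
oB={'ee_pos':np.array([0.5696,0.1019,0.0301]),'eef_rot':np.array([-3.14,.002,2.848])}
fA=lambda X,Y:((X+.5)/1.5625-.5,(Y+.5)/1.5625-.5)
fB=lambda X,Y:((X+.5)/4.4-.5+140,(Y+.5)/4.4-.5+150)
def tri(pa,pb):
    L=[]
    for o,p in((oA,pa),(oB,pb)):
        a=wplane(p,0.,o); b=wplane(p,.1,o); L.append((a,(b-a)/np.linalg.norm(b-a)))
    A=np.zeros((3,3));v=np.zeros(3)
    for a,d in L:
        P=np.eye(3)-np.outer(d,d);A+=P;v+=P@a
    return np.linalg.solve(A,v)
# w5c top: w2 crop offset (280,240) x2.25
g=lambda X,Y:fA(X/2.25+280,Y/2.25+240)
for nm,a,b in[('whiteTL',g(60,121),fB(160,248)),('whiteTR',g(142,124),fB(278,258)),('whiteBR',g(142,231),fB(286,410)),('whiteBL',g(66,226),fB(172,400)),('redTL',g(234,130),fB(415,268)),('redTR',g(324,133),fB(551,275)),('tabyel_inner',g(322,96),fB(549,208)),('jawcornerTL',g(58,85),fB(152,212))]:
    print(nm,tri(a,b))
E
```

```text
whiteTL [0.5422 0.0512 0.039 ]
whiteTR [0.5469 0.0718 0.0479]
whiteBR [0.5745 0.0615 0.0392]
whiteBL [0.5672 0.0439 0.0407]
redTL [0.554  0.0918 0.0495]
redTR [0.5595 0.1113 0.0537]
tabyel_inner [0.5572 0.1126 0.0269]
jawcornerTL [0.5313 0.0598 0.0612]
```

>>> {"fn": "play_rows", "kwargs": {"moves": [{"claw": 0, "linear": [0, 0, 1], "turn": [0, 0, 0]}, {"claw": 0, "linear": [0, 0, 2], "turn": [0, 0, 0]}, {"claw": 0, "linear": [0, 0, 3], "turn": [0, 0, 0]}, {"claw": 0, "linear": [0, 0, 3], "turn": [0, 0, 0]}]}}

```text
time_s: 6.85
ee_pos: [0.5698, 0.1019, 0.0273]
eef_rot: [-3.14, 0.002, 2.848]
force: [1.2, 0.1, 1.4]
grip_width: 0.0004
```

>>> {"fn": "play_rows", "kwargs": {"moves": [{"claw": 0, "linear": [0, 0, 1], "turn": [0, 0, 0]}, {"claw": 0, "linear": [0, 0, 2], "turn": [0, 0, 0]}, {"claw": 0, "linear": [0, 0, 3], "turn": [0, 0, 0]}, {"claw": 0, "linear": [0, 0, 3], "turn": [0, 0, 0]}]}}

```text
time_s: 7.35
ee_pos: [0.5702, 0.1022, 0.0248]
eef_rot: [-3.141, 0.003, 2.848]
force: [-0.3, 3.5, 5.7]
grip_width: 0.0006
```

```bash
python3 - <<'E'
from h import *
np.set_printoptions(precision=4,suppress=True)
o=get_obs(); print(o['time_s'],o['ee_pos'],o['force'],o['moment'])
cv2.imwrite('pics/w8.png',cv2.resize(vision.camera('wrist'),(800,600)))
E
```

```text
7.35 [0.5702 0.1022 0.0248] [-0.3419  3.5441  5.6552] [ 0.6674 -0.0437  0.0015]
```

View pics/w8.png

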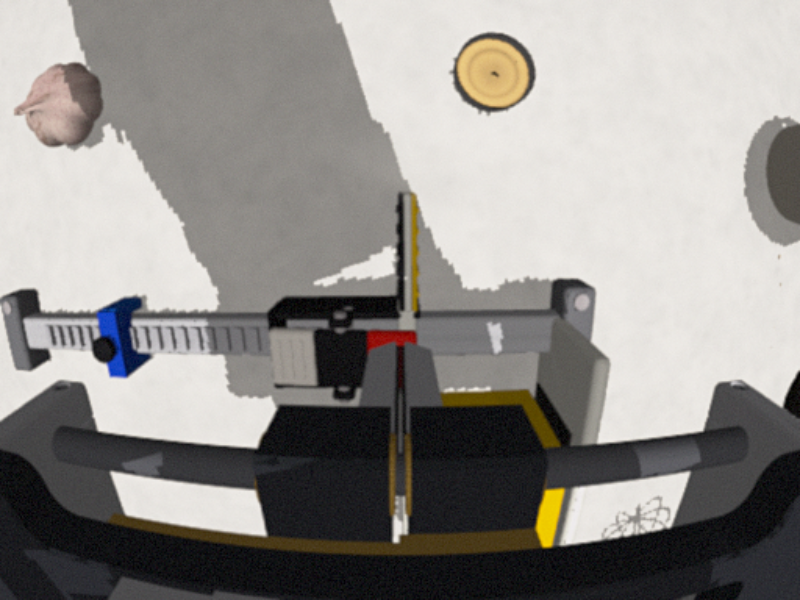

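>>> {"fn": "play_rows", "kwargs": {"moves": [{"claw": 0, "linear": [0, 0, 0.5], "turn": [0, 0, 0]}, {"claw": 0, "linear": [0, 0, 1.5], "turn": [0, 0, 0]}, {"claw": 0, "linear": [0, 0, 1.5], "turn": [0, 0, 0]}]}}

```text
time_s: 7.78
ee_pos: [0.5705, 0.1025, 0.0238]
eef_rot: [3.141, 0.004, 2.848]
force: [-1.2, 3.8, 7.5]
grip_width: 0.0004
```

```bash
python3 - <<'E'
from h import *
np.set_printoptions(precision=4,suppress=True)
o=get_obs(); print(o['time_s'],o['ee_pos'],o['force'],o['moment'])
cv2.imwrite('pics/w9.png',cv2.resize(vision.camera('wrist')[150:280,140:320],None,fx=4.4,fy=4.4,interpolation=cv2.INTER_CUBIC))
E
```

```text
7.775 [0.5705 0.1025 0.0238] [-1.1869  3.7797  7.5228] [0.6871 0.262  0.0342]
```

View pics/w9.png

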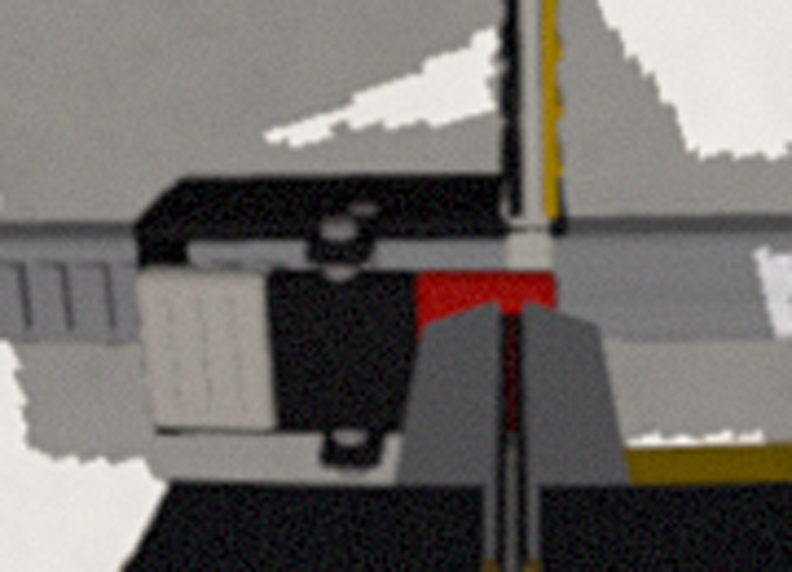

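>>> {"fn": "play_rows", "kwargs": {"moves": [{"claw": 0, "linear": [0, 0, 1], "turn": [0, 0, 0]}, {"claw": 0, "linear": [0, 0, 2.5], "turn": [0, 0, 0]}, {"claw": 0, "linear": [0, 0, 4], "turn": [0, 0, 0]}, {"claw": 0, "linear": [0, 0, 4], "turn": [0, 0, 0]}]}}

```text
time_s: 8.32
ee_pos: [0.5705, 0.1026, 0.0197]
eef_rot: [3.141, 0.004, 2.848]
force: [1.7, 2.6, 2.6]
grip_width: 0.0005
```

```bash
python3 - <<'E'
from h import *
np.set_printoptions(precision=4,suppress=True)
o=get_obs(); print(o['time_s'],o['ee_pos'],o['force'],o['moment'])
cv2.imwrite('pics/w10.png',cv2.resize(vision.camera('wrist')[150:280,140:320],None,fx=4.4,fy=4.4,interpolation=cv2.INTER_CUBIC))
E
```

```text
8.325 [0.5705 0.1026 0.0197] [1.7307 2.5922 2.6454] [ 0.4376 -0.1504 -0.0306]
```

View pics/w10.png

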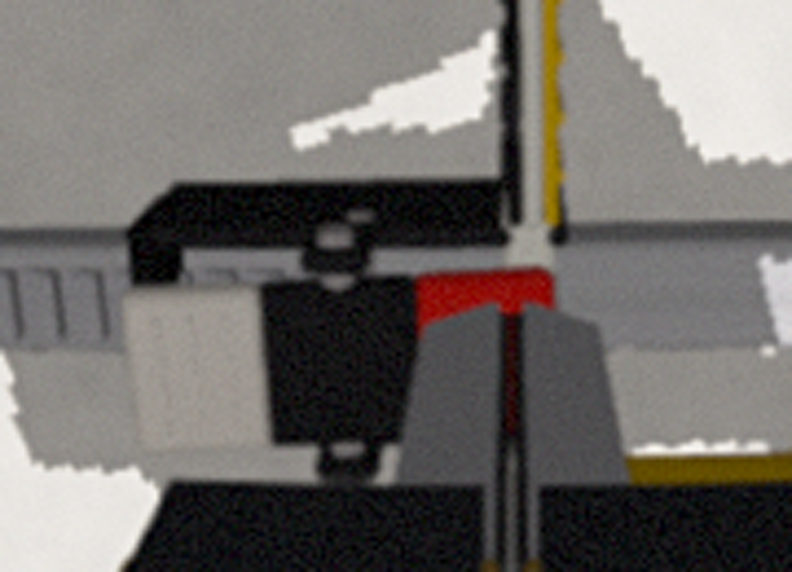

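>>> {"fn": "play_rows", "kwargs": {"moves": [{"claw": 0, "linear": [0, 0, 1], "turn": [0, 0, 0]}, {"claw": 0, "linear": [0, 0, 2], "turn": [0, 0, 0]}, {"claw": 0, "linear": [0, 0, 3], "turn": [0, 0, 0]}, {"claw": 0, "linear": [0, 0, 3], "turn": [0, 0, 0]}]}}

```text
time_s: 8.88
ee_pos: [0.5708, 0.1025, 0.0176]
eef_rot: [3.141, 0.005, 2.848]
force: [-3.4, 1.9, 14.0]
grip_width: 0.0002
```

>>> {"fn": "play_rows", "kwargs": {"moves": [{"claw": 0, "linear": [0, 0, -5], "turn": [0, 0, 0]}, {"claw": 0, "linear": [0, 0, -20], "turn": [0, 0, 0]}, {"claw": 0, "linear": [0, 5, -45], "turn": [0, 0, 0]}, {"claw": 0, "linear": [15, 25, -55], "turn": [0, 0, 0]}, {"claw": 0, "linear": [40, 32, -55], "turn": [0, 0, 0]}, {"claw": 0, "linear": [40, 32, -55], "turn": [0, 0, 0]}]}}

```text
time_s: 9.62
ee_pos: [0.5407, 0.1453, 0.0731]
eef_rot: [3.141, 0.005, 2.849]
force: [1.1, -1.2, 0.4]
grip_width: 0.0005
```

```bash
python3 - <<'E'
from h import *
np.set_printoptions(precision=4,suppress=True)
o=get_obs(); print(o['time_s'],o['ee_pos'],o['eef_rot'],o['force'],o['moment'])
cv2.imwrite('pics/w11.png',cv2.resize(vision.camera('wrist'),(800,600)))
E
```

```text
9.625 [0.5407 0.1453 0.0731] [3.1413 0.0045 2.8495] [ 1.1213 -1.1598  0.4442] [-0.05   -0.033  -0.0328]
```

View pics/w11.png

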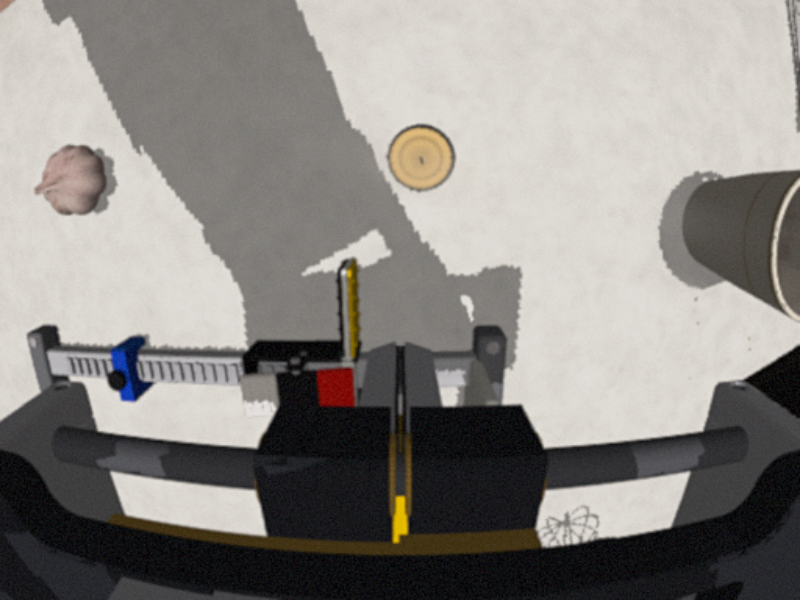

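Red is now down and white is up, sticking out past the jaw's end. Next, where the tab sits in tool axes.

```bash
python3 - <<'E'
from h import *
np.set_printoptions(precision=4,suppress=True)
o={'ee_pos':np.array([0.5407,0.1453,0.0731]),'eef_rot':np.array([3.1413,.0045,2.8495])}
R=Rn.from_euler('xyz',o['eef_rot']).as_matrix()
for nm,X,Y,z in[('yel_out',354,260,.04),('yel_in',357,345,.04),('collarface',145,345,.038),('jawend',248,345,.038),('tealight R',455,157,.015),('tealight near',421,190,.015),('footN L',474,330,.024)]:
    p=((X+.5)/1.5625-.5,(Y+.5)/1.5625-.5); P=wplane(p,z,o); print(nm,P,'tool mm',1000*R.T@(P-o['ee_pos']))
E
```

```text
yel_out [0.5026 0.1319 0.04  ] tool mm [ 32.7477 -23.8234  32.946 ]
yel_in [0.5479 0.1187 0.04  ] tool mm [-14.3963 -23.3938  33.1583]
collarface [ 0.5128 -0.0102  0.038 ] tool mm [ -17.9402 -156.9432   35.1352]
jawend [0.5312 0.0575 0.038 ] tool mm [-15.987  -86.8307  35.1469]
tealight R [0.4659 0.2003 0.015 ] tool mm [87.6888 31.1015 57.7151]
tealight near [0.4787 0.1765 0.015 ] tool mm [68.6218 12.0304 57.7953]
footN L [0.5641 0.1835 0.024 ] tool mm [-11.1347  43.3259  49.1633]
```

>>> {"fn": "play_rows", "kwargs": {"moves": [{"claw": 0, "linear": [9, 1, 8], "turn": [0, 0, 0]}, {"claw": 0, "linear": [9, 1, 28], "turn": [0, 0, 0]}, {"claw": 0, "linear": [9, 1, 48], "turn": [0, 0, 0]}, {"claw": 0, "linear": [9, 1, 62], "turn": [0, 0, 0]}, {"claw": 0, "linear": [9, 1, 72], "turn": [0, 0, 0]}, {"claw": 0, "linear": [9, 1, 78], "turn": [0, 0, 0]}, {"claw": 0, "linear": [9, 1, 78], "turn": [0, 0, 0]}]}}

```text
time_s: 10.55
ee_pos: [0.5335, 0.1482, -0.0052]
eef_rot: [3.141, 0.005, 2.849]
force: [0.3, -0.1, 0.3]
grip_width: 0.0006
```

```bash
python3 - <<'E'
from h import *
np.set_printoptions(precision=4,suppress=True)
o=get_obs(); print(o['time_s'],o['ee_pos'],o['eef_rot'],o['force'],o['moment'])
cv2.imwrite('pics/w12.png',cv2.resize(vision.camera('wrist'),(800,600)))
E
```

```text
10.55 [ 0.5335  0.1482 -0.0052] [3.1414 0.0047 2.8489] [ 0.2642 -0.0858  0.2516] [0.0093 0.0148 0.0262]
```

View pics/w12.png

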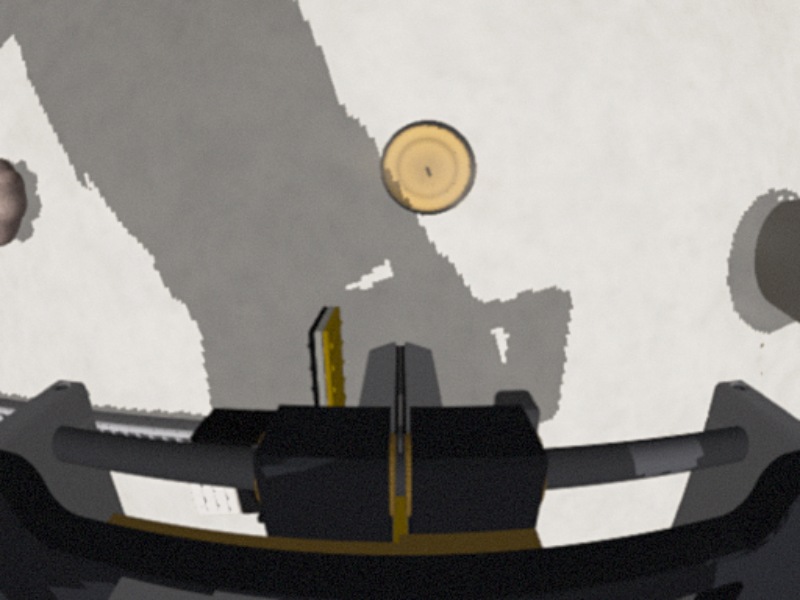

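>>> {"fn": "play_rows", "kwargs": {"moves": [{"claw": 0, "linear": [0, -2, 4], "turn": [0, 0, 0]}, {"claw": 0, "linear": [0, -6, 4], "turn": [0, 0, 0]}, {"claw": 0, "linear": [0, -10, 4], "turn": [0, 0, 0]}, {"claw": 0, "linear": [0, -14, 4], "turn": [0, 0, 0]}, {"claw": 0, "linear": [0, -18, 4], "turn": [0, 0, 0]}, {"claw": 0, "linear": [0, -22, 4], "turn": [0, 0, 0]}]}}

```text
time_s: 11.35
ee_pos: [0.5275, 0.1272, -0.0087]
eef_rot: [3.141, 0.006, 2.849]
force: [1.0, 3.5, -1.2]
grip_width: 0.0003
```

```bash
python3 - <<'E'
from h import *
np.set_printoptions(precision=4,suppress=True)
o=get_obs(); print(o['time_s'],o['ee_pos'],o['eef_rot'],o['force'],o['moment'])
cv2.imwrite('pics/w13.png',cv2.resize(vision.camera('wrist'),(800,600)))
b=vision.camera('scene')[135:260,190:320]
cv2.imwrite('pics/s13.png',cv2.resize(b,None,fx=4.6,fy=4.6,interpolation=cv2.INTER_CUBIC))
E
```

```text
11.35 [ 0.5275  0.1272 -0.0087] [3.1406 0.0057 2.8489] [ 0.9933  3.4731 -1.2454] [ 0.5243 -0.2661  0.0037]
```

View pics/w13.png

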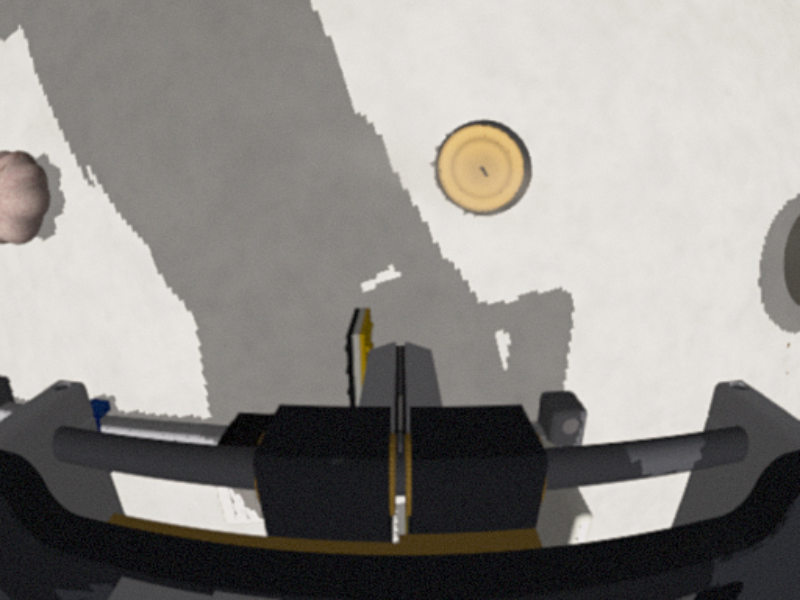

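View pics/s13.png

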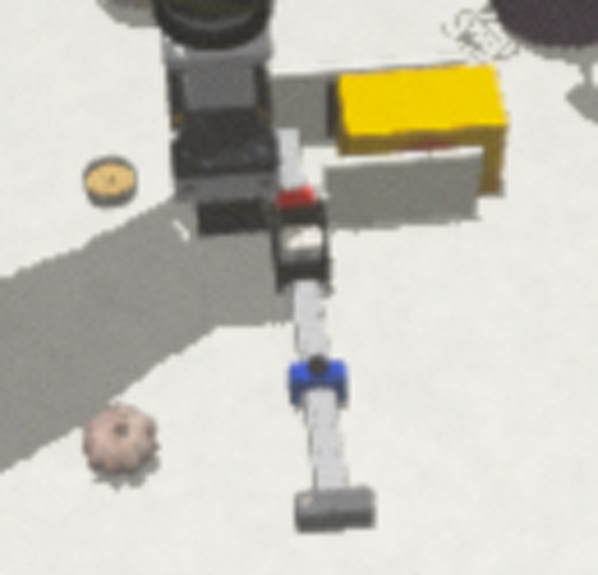

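The jaw is moving under about 3.5 N (a gap has opened beside the carton), so I'll keep pushing.

>>> {"fn": "play_rows", "kwargs": {"moves": [{"claw": 0, "linear": [0, -5, 0], "turn": [0, 0, 0]}, {"claw": 0, "linear": [0, -10, 0], "turn": [0, 0, 0]}, {"claw": 0, "linear": [0, -15, 0], "turn": [0, 0, 0]}, {"claw": 0, "linear": [0, -20, 0], "turn": [0, 0, 0]}, {"claw": 0, "linear": [0, -25, 0], "turn": [0, 0, 0]}, {"claw": 0, "linear": [0, -30, 0], "turn": [0, 0, 0]}, {"claw": 0, "linear": [0, -35, 0], "turn": [0, 0, 0]}, {"claw": 0, "linear": [0, -40, 0], "turn": [0, 0, 0]}]}}

```text
time_s: 12.45
ee_pos: [0.5159, 0.0883, -0.0086]
eef_rot: [3.141, 0.006, 2.849]
force: [2.7, 3.0, 1.1]
grip_width: 0.0004
```

```bash
python3 - <<'E'
from h import *
np.set_printoptions(precision=4,suppress=True)
o=get_obs(); print(o['time_s'],o['ee_pos'],o['eef_rot'],o['force'],o['moment'])
b=vision.camera('scene')[135:260,190:320]
cv2.imwrite('pics/s14.png',cv2.resize(b,None,fx=4.6,fy=4.6,interpolation=cv2.INTER_CUBIC))
E
```

```text
12.45 [ 0.5159  0.0883 -0.0086] [3.1409 0.0057 2.8486] [2.7458 3.0167 1.1375] [ 0.4229 -0.5492  0.0424]
```

View pics/s14.png

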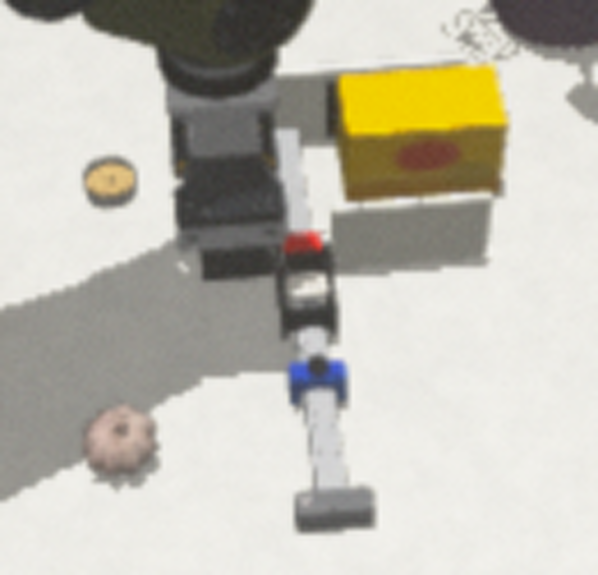

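>>> {"fn": "play_rows", "kwargs": {"moves": [{"claw": 0, "linear": [0, -4, 0], "turn": [0, 0, 0]}, {"claw": 0, "linear": [0, -8, 0], "turn": [0, 0, 0]}, {"claw": 0, "linear": [0, -12, 0], "turn": [0, 0, 0]}, {"claw": 0, "linear": [0, -16, 0], "turn": [0, 0, 0]}, {"claw": 0, "linear": [0, -18, 0], "turn": [0, 0, 0]}]}}

```text
time_s: 13.12
ee_pos: [0.5104, 0.0704, -0.0087]
eef_rot: [3.141, 0.005, 2.848]
force: [2.4, 1.9, -0.5]
grip_width: 0.0007
```

>>> {"fn": "play_rows", "kwargs": {"moves": [{"claw": 0, "linear": [0, -1, 0], "turn": [0, 0, 0]}, {"claw": 0, "linear": [0, -2, 0], "turn": [0, 0, 0]}, {"claw": 0, "linear": [0, -3, 0], "turn": [0, 0, 0]}]}}

```text
time_s: 13.5
ee_pos: [0.5095, 0.0675, -0.0087]
eef_rot: [3.141, 0.005, 2.848]
force: [2.3, 1.0, 0.5]
grip_width: 0.0004
```

```bash
python3 - <<'E'
from h import *
np.set_printoptions(precision=4,suppress=True)
o=get_obs(); print(o['time_s'],o['ee_pos'],o['eef_rot'],o['force'],o['moment'])
b=vision.camera('scene')[135:260,190:320]
cv2.imwrite('pics/s15.png',cv2.resize(b,None,fx=4.6,fy=4.6,interpolation=cv2.INTER_CUBIC))
E
```

```text
13.5 [ 0.5095  0.0675 -0.0087] [3.1411 0.0054 2.8483] [2.3001 1.0282 0.5093] [ 0.3969 -0.5361  0.0262]
```

View pics/s15.png

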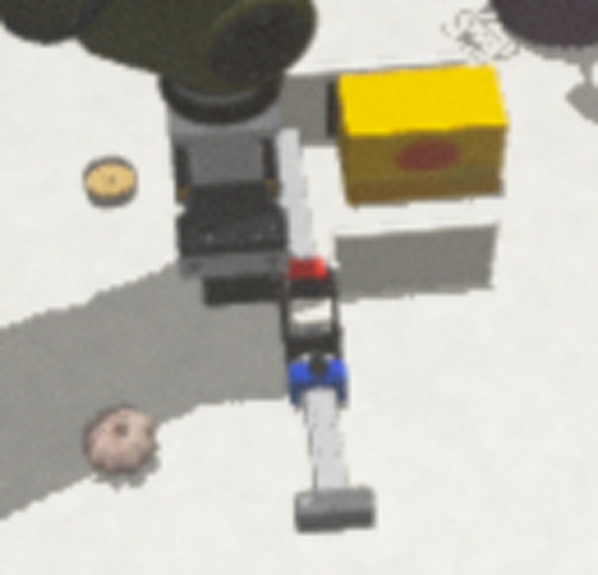

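Almost at the collar. I'll go on in small steps until the force rises.

>>> {"fn": "play_rows", "kwargs": {"moves": [{"claw": 0, "linear": [0, -1, 0], "turn": [0, 0, 0]}, {"claw": 0, "linear": [0, -2, 0], "turn": [0, 0, 0]}, {"claw": 0, "linear": [0, -3, 0], "turn": [0, 0, 0]}]}}

```text
time_s: 13.92
ee_pos: [0.5086, 0.0645, -0.0087]
eef_rot: [3.141, 0.005, 2.848]
force: [3.3, 2.5, -0.3]
grip_width: 0.0003
```

>>> {"fn": "play_rows", "kwargs": {"moves": [{"claw": 0, "linear": [0, -1, 0], "turn": [0, 0, 0]}, {"claw": 0, "linear": [0, -2, 0], "turn": [0, 0, 0]}, {"claw": 0, "linear": [0, -3, 0], "turn": [0, 0, 0]}]}}

```text
time_s: 14.3
ee_pos: [0.5077, 0.0615, -0.0087]
eef_rot: [3.141, 0.005, 2.848]
force: [2.8, 2.0, -0.2]
grip_width: 0.0004
```

>>> {"fn": "play_rows", "kwargs": {"moves": [{"claw": 0, "linear": [0, -1, 0], "turn": [0, 0, 0]}, {"claw": 0, "linear": [0, -2, 0], "turn": [0, 0, 0]}, {"claw": 0, "linear": [0, -3, 0], "turn": [0, 0, 0]}]}}

```text
time_s: 14.68
ee_pos: [0.5068, 0.0586, -0.0087]
eef_rot: [3.141, 0.005, 2.848]
force: [3.2, 2.1, -1.3]
grip_width: 0.0003
```

```bash
python3 - <<'E'
from h import *
np.set_printoptions(precision=4,suppress=True)
o=get_obs(); print(o['time_s'],o['ee_pos'],o['eef_rot'],o['force'],o['moment'])
b=vision.camera('scene')[170:240,220:300]
cv2.imwrite('pics/s16.png',cv2.resize(b,None,fx=8,fy=8,interpolation=cv2.INTER_CUBIC))
cv2.imwrite('pics/w16.png',cv2.resize(vision.camera('wrist'),(800,600)))
E
```

```text
14.675 [ 0.5068  0.0586 -0.0087] [3.1412 0.0053 2.8483] [ 3.1864  2.1338 -1.2954] [ 0.4436 -0.5186  0.0724]
```

View pics/s16.png

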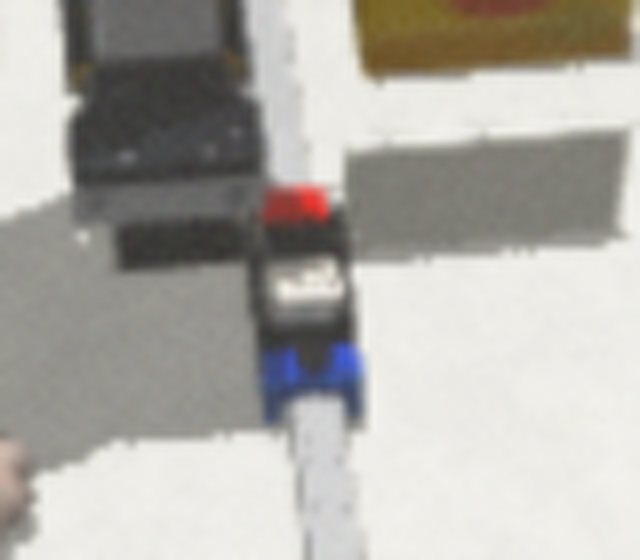

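View pics/w16.png

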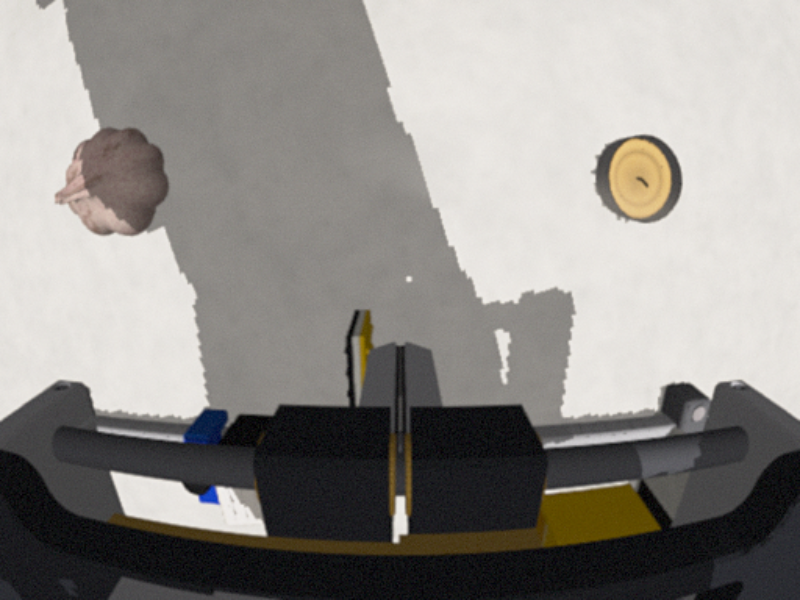

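>>> {"fn": "play_rows", "kwargs": {"moves": [{"claw": 0, "linear": [0, -1, 0], "turn": [0, 0, 0]}, {"claw": 0, "linear": [0, -2, 0], "turn": [0, 0, 0]}, {"claw": 0, "linear": [0, -3, 0], "turn": [0, 0, 0]}]}}

```text
time_s: 15.15
ee_pos: [0.5059, 0.0556, -0.0087]
eef_rot: [3.141, 0.005, 2.848]
force: [3.0, 2.5, 0.9]
grip_width: 0.0005
```

>>> {"fn": "play_rows", "kwargs": {"moves": [{"claw": 0, "linear": [0, -1, 0], "turn": [0, 0, 0]}, {"claw": 0, "linear": [0, -2, 0], "turn": [0, 0, 0]}]}}

```text
time_s: 15.4
ee_pos: [0.5053, 0.0536, -0.0087]
eef_rot: [3.141, 0.005, 2.848]
force: [3.1, 1.9, -0.3]
grip_width: 0.0004
```

>>> {"fn": "play_rows", "kwargs": {"moves": [{"claw": 0, "linear": [0, -1, 0], "turn": [0, 0, 0]}, {"claw": 0, "linear": [0, -2, 0], "turn": [0, 0, 0]}, {"claw": 0, "linear": [0, -3, 0], "turn": [0, 0, 0]}]}}

```text
time_s: 15.78
ee_pos: [0.505, 0.0524, -0.0086]
eef_rot: [3.138, 0.006, 2.848]
force: [8.2, 21.8, -4.4]
grip_width: 0.0005
```

```bash
python3 - <<'E'
from h import *
np.set_printoptions(precision=4,suppress=True)
o=get_obs(); print(o['time_s'],o['ee_pos'],o['eef_rot'],o['force'],o['moment'])
cv2.imwrite('pics/w17.png',cv2.resize(vision.camera('wrist')[230:340,40:240],None,fx=4,fy=4,interpolation=cv2.INTER_CUBIC))
E
```

```text
15.775 [ 0.505   0.0524 -0.0086] [3.1382 0.0061 2.8479] [ 8.2113 21.7969 -4.3861] [ 4.1958 -1.5638  0.1701]
```

View pics/w17.png

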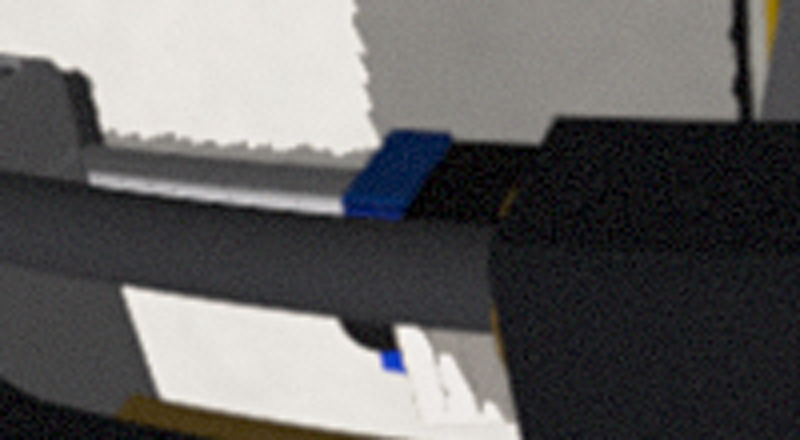

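>>> {"fn": "play_rows", "kwargs": {"moves": [{"claw": 0, "linear": [0, 4, 0], "turn": [0, 0, 0]}, {"claw": 0, "linear": [0, 10, 0], "turn": [0, 0, 0]}, {"claw": 0, "linear": [0, 12, -15], "turn": [0, 0, 0]}, {"claw": 0, "linear": [0, 12, -45], "turn": [0, 0, 0]}, {"claw": 0, "linear": [-5, 5, -75], "turn": [0, 0, 0]}, {"claw": 0, "linear": [-25, -10, -85], "turn": [0, 0, 0]}, {"claw": 0, "linear": [-25, -10, -85], "turn": [0, 0, 0]}]}}

```text
time_s: 16.7
ee_pos: [0.5263, 0.0347, 0.078]
eef_rot: [3.138, 0.008, 2.847]
force: [0.3, -0.4, -0.1]
grip_width: 0.0008
```

```bash
python3 - <<'E'
from h import *
np.set_printoptions(precision=4,suppress=True)
o=get_obs(); print(o['time_s'],o['ee_pos'],o['eef_rot'],o['force'],o['moment'])
cv2.imwrite('pics/w18.png',cv2.resize(vision.camera('wrist'),(800,600)))
E
```

```text
16.7 [0.5263 0.0347 0.078 ] [3.1377 0.0083 2.8465] [ 0.2509 -0.4052 -0.1405] [-0.055   0.0377  0.005 ]
```

View pics/w18.png

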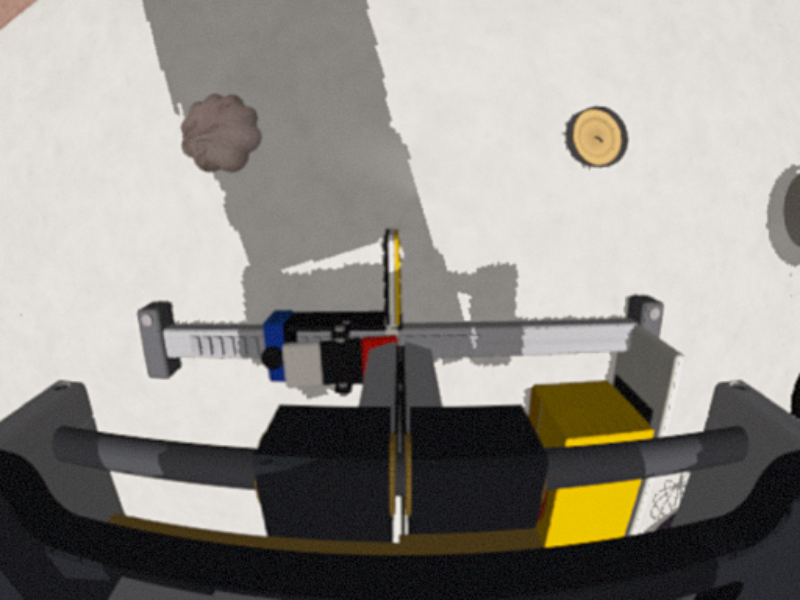

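```bash
python3 - <<'E'
from h import *
np.set_printoptions(precision=4,suppress=True)
o={'ee_pos':np.array([0.5263,0.0347,0.078]),'eef_rot':np.array([3.1377,.0083,2.8465])}
R=Rn.from_euler('xyz',o['eef_rot']).as_matrix()
for nm,X,Y,z in[('white',303,364,.054),('whiteL',285,364,.056),('whiteR',321,364,.051),('knob',272,357,.044),('pivot',342,330,.042),('pivotfar',343,388,.042),('collarface',291,313,.036),('redR',397,340,.042)]:
    p=((X+.5)/1.5625-.5,(Y+.5)/1.5625-.5); P=wplane(p,z,o); print(nm,P,'tool mm',1000*R.T@(P-o['ee_pos']))
E
```

```text
white [ 0.5326 -0.0219  0.054 ] tool mm [-22.3089 -52.362   23.9823]
whiteL [ 0.5292 -0.0308  0.056 ] tool mm [-21.6757 -61.9504  21.9397]
whiteR [ 0.5364 -0.0132  0.051 ] tool mm [-23.3955 -42.9518  27.0281]
knob [ 0.5271 -0.0412  0.044 ] tool mm [-22.5354 -72.5711  33.906 ]
pivot [0.5238 0.0025 0.042 ] tool mm [ -6.6725 -31.7275  35.9334]
pivotfar [ 0.5574 -0.0087  0.042 ] tool mm [-42.0999 -32.6648  36.2238]
collarface [ 0.5076 -0.0236  0.036 ] tool mm [  1.303  -61.3913  41.752 ]
redR [0.5381 0.0297 0.042 ] tool mm [-12.4688  -1.4573  36.0993]
```

>>> {"fn": "play_rows", "kwargs": {"moves": [{"claw": 0, "linear": [-8, -18, 0], "turn": [0, 0, 0]}, {"claw": 0, "linear": [-20, -44, 5], "turn": [0, 0, 0]}, {"claw": 0, "linear": [-23, -52, 18], "turn": [0, 0, 0]}, {"claw": 0, "linear": [-23, -52, 34], "turn": [0, 0, 0]}, {"claw": 0, "linear": [-23, -52, 44], "turn": [0, 0, 0]}, {"claw": 0, "linear": [-23, -52, 44], "turn": [0, 0, 0]}]}}

```text
time_s: 17.5
ee_pos: [0.532, -0.0204, 0.032]
eef_rot: [3.138, 0.005, 2.848]
force: [-0.0, 0.4, 0.5]
grip_width: 0.0006
```

```bash
python3 - <<'E'
from h import *
np.set_printoptions(precision=4,suppress=True)
o=get_obs(); print(o['time_s'],o['ee_pos'],o['eef_rot'],o['force'],o['moment'])
cv2.imwrite('pics/w19.png',cv2.resize(vision.camera('wrist')[150:280,160:340],None,fx=4.4,fy=4.4,interpolation=cv2.INTER_CUBIC))
E
```

```text
17.5 [ 0.532  -0.0204  0.032 ] [3.1383 0.0047 2.8476] [-0.0213  0.3894  0.5473] [ 0.01   -0.0095  0.0039]
```

View pics/w19.png

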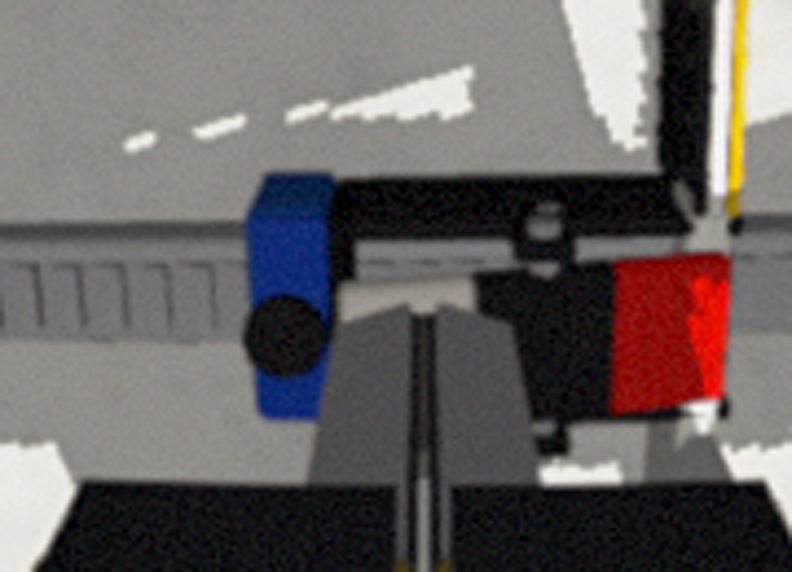

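>>> {"fn": "play_rows", "kwargs": {"moves": [{"claw": 0, "linear": [0, 0, 3], "turn": [0, 0, 0]}, {"claw": 0, "linear": [0, 0, 6], "turn": [0, 0, 0]}, {"claw": 0, "linear": [0, 0, 8], "turn": [0, 0, 0]}, {"claw": 0, "linear": [0, 0, 10], "turn": [0, 0, 0]}, {"claw": 0, "linear": [0, 0, 12], "turn": [0, 0, 0]}]}}

```text
time_s: 18.18
ee_pos: [0.5327, -0.0207, 0.0208]
eef_rot: [3.138, 0.006, 2.847]
force: [-1.1, -2.6, 3.5]
grip_width: 0.0005
```

>>> {"fn": "play_rows", "kwargs": {"moves": [{"claw": 0, "linear": [0, 0, 1], "turn": [0, 0, 0]}, {"claw": 0, "linear": [0, 0, 2], "turn": [0, 0, 0]}, {"claw": 0, "linear": [0, 0, 3], "turn": [0, 0, 0]}, {"claw": 0, "linear": [0, 0, 3], "turn": [0, 0, 0]}]}}

```text
time_s: 18.68
ee_pos: [0.533, -0.0207, 0.0189]
eef_rot: [3.138, 0.007, 2.848]
force: [-6.5, -1.1, 17.2]
grip_width: 0.0003
```

```bash
python3 - <<'E'
from h import *
np.set_printoptions(precision=4,suppress=True)
o=get_obs(); print(o['time_s'],o['ee_pos'],o['eef_rot'],o['force'],o['moment'])
cv2.imwrite('pics/w20.png',cv2.resize(vision.camera('wrist')[150:280,160:340],None,fx=4.4,fy=4.4,interpolation=cv2.INTER_CUBIC))
E
```

```text
18.675 [ 0.533  -0.0207  0.0189] [3.1381 0.007  2.8475] [-6.4775 -1.0981 17.1737] [-0.2601  1.2057  0.0056]
```

View pics/w20.png

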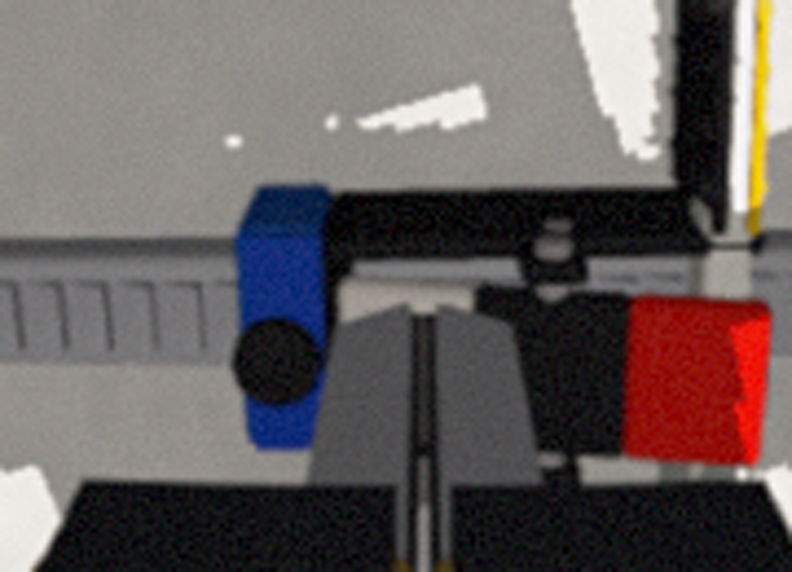

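White has bottomed at 17 N and red is up. I'll lift well clear and check.

>>> {"fn": "play_rows", "kwargs": {"moves": [{"claw": 0, "linear": [0, 0, -8], "turn": [0, 0, 0]}, {"claw": 0, "linear": [0, 0, -30], "turn": [0, 0, 0]}, {"claw": 0, "linear": [0, 15, -60], "turn": [0, 0, 0]}, {"claw": 0, "linear": [10, 60, -85], "turn": [0, 0, 0]}, {"claw": 0, "linear": [15, 90, -90], "turn": [0, 0, 0]}, {"claw": 0, "linear": [15, 90, -90], "turn": [0, 0, 0]}]}}

```text
time_s: 19.48
ee_pos: [0.5441, 0.0714, 0.1094]
eef_rot: [3.138, 0.008, 2.85]
force: [1.3, -0.4, -0.8]
grip_width: 0.0009
```

```bash
python3 - <<'E'
from h import *
np.set_printoptions(precision=4,suppress=True)
o=get_obs(); print(o['time_s'],o['ee_pos'],o['eef_rot'],o['force'],o['moment'])
cv2.imwrite('pics/w21.png',cv2.resize(vision.camera('wrist')[150:280,80:330],None,fx=3.2,fy=3.2,interpolation=cv2.INTER_CUBIC))
b=vision.camera('scene')[135:260,190:320]
cv2.imwrite('pics/s21.png',cv2.resize(b,None,fx=4.6,fy=4.6,interpolation=cv2.INTER_CUBIC))
E
```

```text
19.475 [0.5441 0.0714 0.1094] [3.1376 0.0075 2.8501] [ 1.2768 -0.3973 -0.8472] [0.0115 0.0184 0.0092]
```

View pics/w21.png

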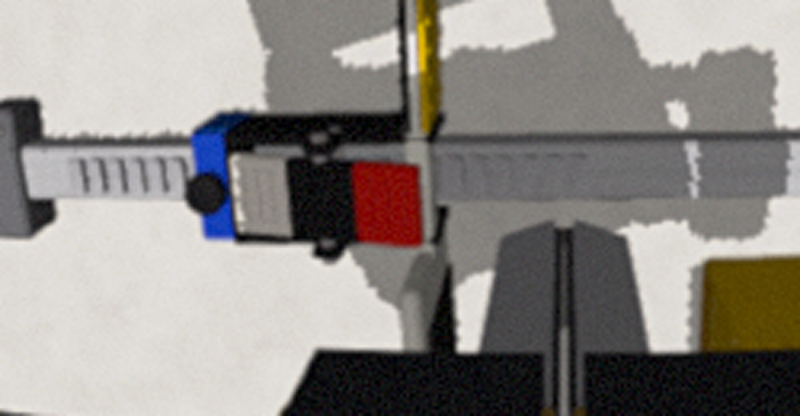

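View pics/s21.png

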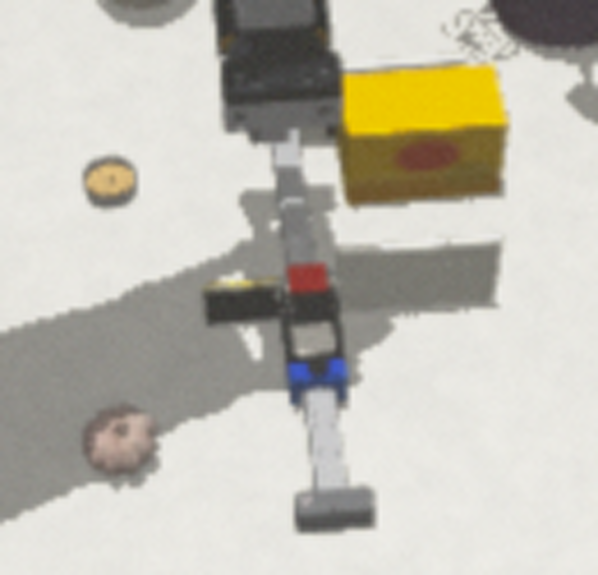

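```bash
python3 - <<'E'
from station import hand_in
print(hand_in())
E
```

```text
the job is handed in; nothing more can be done
None
```

I pressed the red end down to release the ratchet and pushed the jaw by the yellow tab until it met the blue collar. I then pressed the white end down to lock it there. The gripper stayed shut throughout, and I handed the job in at about 19.5 s.

**Last checks:**
- **Red end:** it bottomed at 14 N. The wrist picture then showed red down and white up.
- **Push:** the jaw slid with about 3–4 N, and at the collar the force rose to about 23 N, so I stopped there.
- **White end:** it bottomed at 17 N.
- **Final pictures:** white is down and red is up in about the same proportions as at the start. I can see no gap between the jaw and the collar. The carton, garlic and tea light look unmoved, and the arm is clear with no force on it beyond noise. I did not check the mug, spare carton or salt shaker again; the arm did not go near the spare carton or shaker.

**What disagreed:** with the gripper shut, the fingertips sit about 26–29 mm higher than the reported TCP. My first presses on red therefore stopped short of it, with no force and no change in the picture. I went down in small steps until it made contact, and allowed for the offset from then on. I did not test the lock by pushing on the jaw, and the see-saw angle is judged only from the pictures and forces.

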